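# Shut the tagged line in the covered valve box

## Robot

A 6-joint arm with a two-finger parallel gripper is mounted at the origin on a cart in front of the work surface, level with it; the furniture and walls round the work are solid. World frame = base frame: x ahead of the robot, y to its left, z up, the work surface at z = 0. Lengths are in m, angles in rad, forces in N, time in s.
With the tool pointing down it reaches from about 0.35 to 0.85 m from the base axis. Payload 8.1 kg.
Tool frame: the origin (TCP) lies at the centre of the arm's flange, where the gripper is bolted on; the fingertips stand 186 mm ahead of it and the grasp point (between the pads) lies 167 mm ahead of it (robot.grasp_offset is the distance from the TCP to the grasp point, in m); z points along the fingers, y is the line along which they close (so a half turn about z gives the same grasp; the last joint's range is limited). The gripper opens to 93 mm and grips with 3 to 60 N. Pads are 15 mm wide; open, the fingers measure 128 mm over their backs; the gripper's body (75 mm by 188 mm) begins 65 mm behind the grasp point.
Start: joints at [-1.329, 0.13, 1.488, -0, 1.523, -0.085], TCP at [0.193, -0.568, 0.405] pointing down, gripper open.
Joint ranges: [-2.96, 2.96], [-0.89, 2.26], [0.02, 2.5], [-1.34, 4.48], [0, 2.73], [-2.66, 2.66]. Speed limits (rad/s): [2.39, 2.39, 2.79, 3.14, 3.14, 3.14].

## Interface

Orientations are given as a rotation vector (axis times angle).
In Python, from plant import robot gives the robot as it stands.
- The arm moves only by the tool drive_tool, never from a script. Its argument "moves" is one flat list of numbers, 7 for each row, row after row: the finger opening in mm, from 0 to 93, then the shift along the tool's x, y, z in mm, then the turn, a rotation vector about the tool's x, y, z in degrees. A call has 1 to 8 rows; each row shifts and turns the commanded pose from where the row before left it, along the tool's axes as they then stand; what a row does not reach is not made up. A row lasts 1/10 s, in which the tool goes at most 50 mm and 8.59 degrees, less where a joint would pass 70% of its speed; a pose out of reach is approached as far as the arm can. A call is refused whole if a number of a shift passes 50 or a number of a turn 8.59, either way. A call with a gripper value outside its range is refused whole. The fingers move at their own pace and stop on an object; "grip_force" is the grip in N (left out, the last holds). Time passes only in rows, so rows that do not move let the fingers close. It gives the time, the measured TCP pose, the force, the opening and the grip force at its end, in the units of the state.
- robot.read_state(): the state, without advancing time (a new reading comes with each control period).
- robot.read_camera(name): name is "scene" or "top" or "wrist"; returns a dict with "color" (384x512x3 uint8, red, green, blue), "depth" (384x512 float32, m along the optical axis (not along the pixel's ray), 0 where there is no reading), "mtx" (3x3 intrinsics, pixels), "dist_coeffs" ([k1, k2, p1, p2, k3] as OpenCV has them; the pictures are not rectified), "R" (3x3) and "t" (3): a world point X has camera coordinates R X + t. Camera axes: x right, y down, z forward; pixel columns grow to the right and rows downward; lengths in m; the calibration is good to about 2 mm. A picture is of the moment at which its call begins.
- robot.close_job(): hands the job in; it is judged then, once.
The state is a dict: "t": time; "q": joint angles; "dq": joint speeds; "joint_torque": joint torques, N m; "tool_pos": TCP position; "orientation": TCP orientation; "force": force on the tool from outside, world axes, zero at the start; "wrist_torque": the same for the moment, N m; "opening": finger opening in m; "gripper_force": force on a finger pad.
Only numpy, scipy, OpenCV 4.12 (cv2) and the standard library are available. Lean on these libraries where they do the work, as an engineer would, in place of code of your own. Each camera call takes 0.05 s, during which the arm holds its last target. There are 200 camera calls.

## Task

The line whose valve handle carries the round tag has to be shut off. With the fingertips push the valve box's sliding cover all the way back (away from the robot), push the tagged handle a quarter turn clockwise to its stop so that it lies crosswise to its line, then push the cover home again so that the handles are guarded. Only push, never pinch the bar or the handle between the fingers; leave the two plain handles as they are set, and do not disturb the things standing round the box.

Things in the scene. Friction and masses are not known exactly. Their poses are not given: they have to be found in the camera images.
- valve_box: Grey metal box fixed to the bench, 230 (x) x 280 (y) x 74 mm high, turned up to 0.25 rad. Origin: centre of its underside, on the bench; x from front (three brass hose barbs, robot side) to back, y left, z up. Front: open bay (x -111 to -1, y -135 to 135 mm, floor 11 mm high) with three valves 72 mm apart. Back: deck 62 mm high. Side rails with lips reaching 8 mm inwards guide a cover over the bay.
- cover (a joint): Aluminium sliding cover, 112 (x) x 268 (y) x 4 mm, top face 68 mm above the bench. 0 m = home, bay shut; 0.105 m = pushed fully back along the box's +x, on the deck, bay open. Starts within 20 mm of home. Needs about 3 N and stays where it is left.
- cover_bar (a point): Middle of the top of the black finger bar on the cover, moving with it: 120 mm long along the box's y, 14 mm thick along x, top 86 mm above the bench, 18 mm above the cover (its foot is 30 mm wide, 3 mm high). Axes as the box's. 58 mm in front of the box's origin when the cover is home. It can be pushed from either long side.
- tagged_handle_end (a point): Centre of the tag, at the free end of the tagged handle: 45 mm from the pivot, 49 mm above the bench. The handle is a black lever 12 mm wide, 45 to 53 mm above the bench, reaching 52 mm from its pivot; on its end lies a flat round aluminium tag 24 mm across (53 to 55 mm above the bench). The only handle with a tag. x axis: along the lever from this end to the pivot.
- tagged_handle (a joint): Tagged handle, turning about a vertical pivot. 0 = open, the lever points to the front of the box (its -x) in line with its pipe; grows clockwise seen from above; pi/2 = shut, at its stop, the lever points to the box's left (+y). Starts at 0 to 0.3. Takes about 2.5 N at the tag and stays where it is left.
- tagged_handle_pivot (a point): Point on the tagged handle's pivot axis, 49 mm above the bench; axes as the box's. It is in any of the three valve places, 35 mm in front of the box's origin. Below the levers brass valves and pipes reach up to 42 mm at the pivot, 34 mm along the front half of the pipe, within 14 mm of the pipe's line. The hub is 20 mm wide, up to 57 mm high.
- plain_handle_1_end (a point): Free end of one plain handle (45 mm from its pivot, 49 mm above the bench): the same lever, turning the same way, without a tag, turned 0 to 0.2 rad from in line; to be left as it is.
- plain_handle_2_end (a point): Free end of the other plain handle, the same; to be left as it is.
- sample_3: Small white sample bottle with a red cap, 36x36x70 mm, loose, right of the box; origin under its centre.
- filter_0: White inline filter disc, 48x48x46 mm, loose, right of the box; origin under its centre.
- syringe: Syringe lying left of the box, 165x32x32 mm, loose; origin under its centre.
- marker_0: Felt marker lying left of the box, 130x16x18 mm, loose; origin under its centre.
- spare_cap: Grey screw cap, 64x64x24 mm, loose, left of the box; origin under its centre.
- timer: White bench timer standing at the left, 66x18x66 mm, loose; origin under its centre.

How it is judged:
On the way, in this order (a step that is already met when the one before it is completed fails the run):
1. the cover is slid back off the valves (at least 95 of 105 mm) (value of joint cover above 0.095 m), for 0.1 s.
2. the tagged handle is pushed shut (within 0.1 rad of its stop) while the cover is open (value of joint tagged_handle above 1.47 rad and value of joint cover above 0.07 m), for 0.2 s.
3. the cover is home again (value of joint cover below 0.008 m and value of joint tagged_handle above 1.47 rad), for 0.2 s.
At the end, for the whole second after the job is handed in: The tagged handle stands within 0.1 rad of its shut stop, the cover is within 8 mm of home, the ends of the plain handles are within 6 mm of where they were and the loose things within 20 mm (all of step 3 and distance of each of plain_handle_1_end, plain_handle_2_end from where it was at the start of the episode below 0.006 m and distance of each of sample_3, filter_0, syringe, marker_0, spare_cap, timer from where it was at the start of the episode below 0.02 m); the robot touches nothing.
It fails at once if a plain handle is turned (its end moves more than 6 mm) (distance of any of plain_handle_1_end, plain_handle_2_end from where it was at the start of the episode above 0.006 m).
It fails at once if a thing standing round the box is shoved, lifted or knocked over (20 mm or 0.5 rad) (distance of any of sample_3, filter_0, syringe, marker_0, spare_cap, timer from where it was at the start of the episode above 0.02 m or angle between any of sample_3, filter_0, timer's own z axis and vertical above 0.5 rad).
It fails at once if the cover's bar is pinched (taken between the fingers) (x of the grasp point in the frame of cover_bar between -0.007 and 0.007 m and y of the grasp point in the frame of cover_bar between -0.065 and 0.065 m and z of the grasp point in the frame of cover_bar between -0.03 and 0.016 m and contact force between the fingers and valve_box above 1 N).
It fails at once if the tagged handle is pinched (taken between the fingers) (x of the grasp point in the frame of tagged_handle_end between -0.012 and 0.04 m and y of the grasp point in the frame of tagged_handle_end between -0.006 and 0.006 m and z of the grasp point in the frame of tagged_handle_end between -0.03 and 0.021 m and contact force between the fingers and tagged_valve above 1 N).
It also fails if it takes over 51 s, if anything falls off the work surface, if the arm or the gripper's body presses on something with over 40 N, if the wrist force passes 120 N, or if a joint passes its speed limit or range.

## Working session

There is one attempt and no reset: what is moved stays moved. The work goes in short steps, Python scripts to look and compute and a tool call to move; the robot and the scene stay as the last step left them, time stands still between calls to the robot, and variables do not carry over. Pictures are saved under pics/ and viewed, at most 10 in all, crops included, and the job is handed in when it is done.

Besides the shell and the picture viewer there is one more tool, called after "Call:" in YAML: its name, and indented under it one key for each argument. drive_tool: Moves the arm, as the interface text tells. Its arguments: {"type":"object","properties":{"moves":{"type":"array","items":{"type":"number"}},"grip_force":{"type":"number"}},"required":["moves"]}

```bash
mkdir -p pics
python3 - <<'E'
from plant import robot
import cv2,numpy as np,pickle
s=robot.read_state();print(s['t'],s['tool_pos'],s['orientation'],s['opening'])
d={n:robot.read_camera(n) for n in('top','scene')}
pickle.dump(d,open('d0.pkl','wb'))
for n in d:
  print(n,d[n]['R'],d[n]['t'],d[n]['mtx'][0,0],d[n]['dist_coeffs'])
  cv2.imwrite(f'pics/{n}0.png',cv2.resize(d[n]['color'][...,::-1],(800,600)))
E
```

```text
0.0 [ 0.19257292 -0.56800984  0.40369186] [-3.09793505e+00 -5.10691394e-01  1.76382693e-04] 0.09323933428892944
top [[ 0.05500918 -0.99848067  0.00321686]
 [-0.94482541 -0.05309457 -0.32324282]
 [ 0.3229225   0.01474195 -0.94631059]] [-0.06695771  0.51092812  1.00176772] 393.98214598825024 [-0.01775992  0.          0.          0.          0.        ]
scene [[-8.48899214e-01 -5.28554749e-01 -4.84109676e-05]
 [-2.41114827e-01  3.87330293e-01 -8.89853294e-01]
 [ 4.70354935e-01 -7.55384089e-01 -4.56246768e-01]] [0.42302074 0.20101778 0.66364231] 362.8496302157036 [-0.03588825  0.          0.          0.          0.        ]
```

View pics/top0.png

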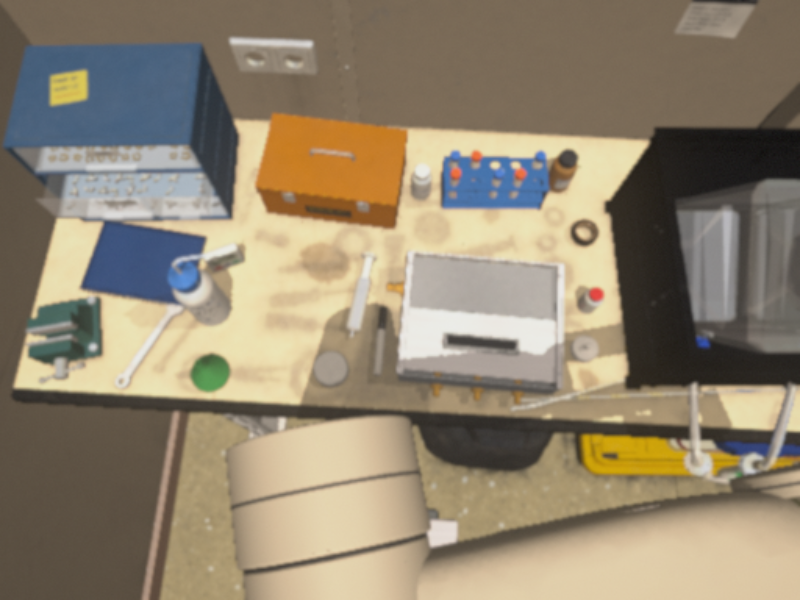

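View pics/scene0.png

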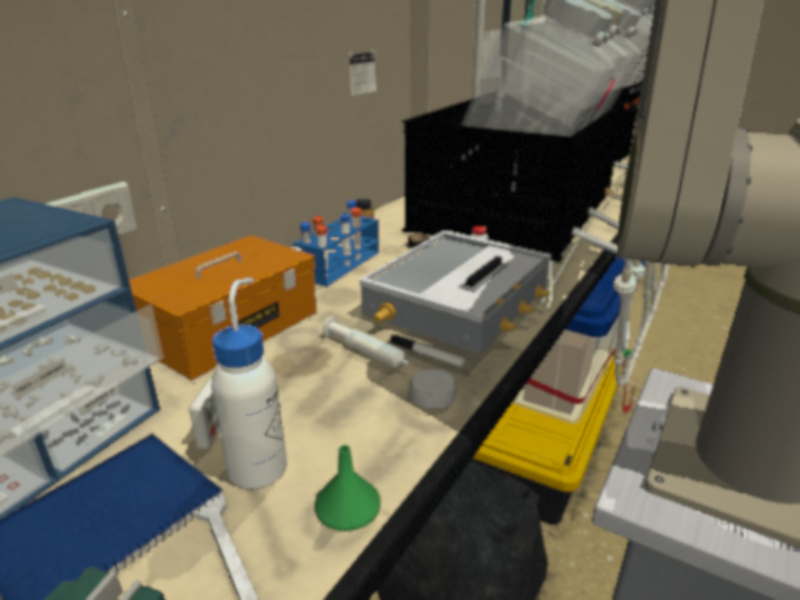

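The top view shows the box at (400–565, 254–385) and the black bar at about (482,342). The scene view shows the same box, closed, with the marker, syringe and cap on its left.

```bash
cat > h.py <<'E'
import cv2,numpy as np
def ray(c,px,z):
    u=cv2.undistortPoints(np.array(px,float).reshape(-1,1,2),c['mtx'],c['dist_coeffs']).reshape(-1,2)
    C=-c['R'].T@c['t']; d=np.c_[u,np.ones(len(u))]@c['R']
    return C+d*((z-C[2])/d[:,2])[:,None]
def proj(c,X): return cv2.projectPoints(np.array(X,float).reshape(-1,3),cv2.Rodrigues(c['R'])[0],c['t'],c['mtx'],c['dist_coeffs'])[0].reshape(-1,2)
E
python3 - <<'E'
from h import *;import pickle
d=pickle.load(open('d0.pkl','rb'));c=d['top'];im=c['color']
g=im.max(2)
m=np.zeros(g.shape,np.uint8);m[205:235,275:340]=(g[205:235,275:340]<75)
v,u=np.nonzero(m);P=ray(c,np.c_[u,v],.084)
r=cv2.minAreaRect((P[:,:2]*1000).astype(np.float32));print('bar',r,cv2.boxPoints(r))
cor=np.array([(407,254),(565,262),(558,385),(400,375)])*.64-.18
print(ray(c,cor,.074))
D=c['depth'];print(D[215,308])
E
```

```text
bar ((443.46771240234375, -185.48208618164062), (111.13497161865234, 9.436009407043457), 87.46559143066406) [[ 436.29718 -240.78659]
 [ 445.72394 -241.20386]
 [ 450.63824 -130.17758]
 [ 441.2115  -129.76031]]
[[ 0.60532281 -0.05004316  0.074     ]
 [ 0.60589113 -0.33888568  0.074     ]
 [ 0.37795556 -0.31957478  0.074     ]
 [ 0.38038823 -0.04936488  0.074     ]]
1.0791873
```

Call:
drive_tool:
  moves: [0, 30, -33, 0, 0, 0, 0, 0, 30, -33, 0, 0, 0, 0, 0, 30, -33, 0, 0, 0, 0, 0, 30, -33, 0, 0, 0, 0, 0, 30, -33, 0, 0, 0, 0, 0, 30, -33, 0, 0, 0, 0, 0, 30, -33, 0, 0, 0, 0, 0, 30, -33, 0, 0, 0, 0]

```text
t: 0.9
tool_pos: [0.3353, -0.2394, 0.4044]
orientation: [-3.1, -0.51, 0.0]
force: [0.6, 0.1, 0.2]
opening: 0.0334
gripper_force: 0.0
```

Call:
drive_tool:
  moves: [0, 0, -10, 0, 0, 0, 7, 0, 0, -10, 0, 0, 0, 7, 0, 0, -10, 0, 0, 0, 7, 0, 20, -10, 0, 0, 0, 0, 0, 0, 0, 0, 0, 0, 0]

```text
t: 1.4
tool_pos: [0.3504, -0.2019, 0.4045]
orientation: [-3.141, 0.06, -0.001]
force: [0.5, -0.0, 0.5]
opening: 0.0
gripper_force: 0.0
```

Run:
```python
from plant import robot
from h import *;import pickle
s=robot.read_state();print(s['t'],s['tool_pos'],s['orientation'],s['opening'],s['q'])
c=robot.read_camera('wrist');pickle.dump(c,open('w1.pkl','wb'))
print(-c['R'].T@c['t'],c['R'])
cv2.imwrite('pics/w1.png',cv2.resize(c['color'][...,::-1],(800,600)))
```

```text
1.4 [ 0.35035941 -0.20186307  0.40453607] [-3.14052698e+00  5.99696726e-02 -6.58739185e-04] 2.8443215571145473e-05 [-6.49976819e-01 -4.26497819e-01  1.99123009e+00  6.45582377e-04
  1.57681253e+00  9.59009600e-01]
[ 0.4198699  -0.20398725  0.38450478] [[-3.78488587e-02 -9.99283475e-01  7.45845432e-06]
 [-9.66959490e-01  3.66264385e-02  2.52285253e-01]
 [-2.52104757e-01  9.54149685e-03 -9.67652908e-01]]
```

View pics/w1.png

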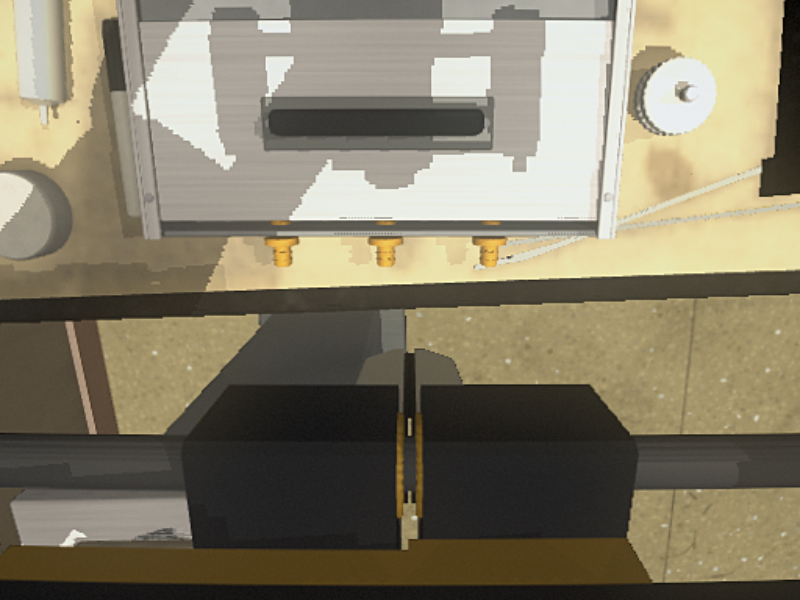

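The wrist view shows the bar's top at (268–485, 108–136), the cover's front edge at row ~222 and the three barbs at (282/385/489, 250). The image is square with the box.

Run:
```python
from h import *;import pickle
c=pickle.load(open('w1.pkl','rb'));g=c['color'].max(2)
m=np.zeros(g.shape,np.uint8);m[65:92,165:318]=g[65:92,165:318]<60
v,u=np.nonzero(m);P=ray(c,np.c_[u,v],.086)
r=cv2.minAreaRect((P[:,:2]*1000).astype(np.float32));print(r)
k=lambda x,y,z:ray(c,[(x*.64-.2,y*.64-.2)],z)[0].round(4)
# top corners of box front (rails), z=.074
print('rails',k(146,237,.074),k(614,237,.074),'coverfront',k(160,221,.068),k(598,221,.068),'left/right edges top',k(120,0,.074),k(636,0,.074))
```

```text
((443.1097717285156, -186.65921020507812), (117.58621215820312, 13.206833839416504), 87.75051879882812)
rails [ 0.384  -0.0433  0.074 ] [ 0.3732 -0.3258  0.074 ] coverfront [ 0.3927 -0.0505  0.068 ] [ 0.3824 -0.3177  0.068 ] left/right edges top [ 0.5143 -0.0491  0.074 ] [ 0.503 -0.331  0.074]
```

Call:
drive_tool:
  moves: [0, 35, -10, 30, 0, 0, 0, 0, 27, -8, 38, 0, 0, 0, 0, 0, 0, 40, 0, 0, 0, 0, 0, 0, 35, 0, 0, 0, 0, 0, 0, 0, 0, 0, 0]

```text
t: 1.95
tool_pos: [0.4101, -0.1866, 0.2572]
orientation: [-3.138, 0.062, 0.011]
force: [-0.1, 0.7, 0.3]
opening: 0.0002
gripper_force: 0.0
```

Call:
drive_tool:
  moves: [0, 5, 0, -3, 0, 0, 0, 0, 9, 0, 0, 0, 0, 0, 0, 15, 0, 0, 0, 0, 0, 0, 15, 0, 0, 0, 0, 0, 0, 15, 0, 0, 0, 0, 0, 0, 15, 0, 0, 0, 0, 0, 0, 15, 0, 0, 0, 0, 0, 0, 0, 0, 0, 0, 0]

```text
invalid input at $.moves: expected a multiple of 7 numbers
```

Call:
drive_tool:
  moves: [0, 5, 0, -3, 0, 0, 0, 0, 9, 0, 0, 0, 0, 0, 0, 15, 0, 0, 0, 0, 0, 0, 15, 0, 0, 0, 0, 0, 0, 15, 0, 0, 0, 0, 0, 0, 15, 0, 0, 0, 0, 0, 0, 15, 0, 0, 0, 0, 0, 0, 0, 0, 0, 0, 0, 0]

```text
t: 2.75
tool_pos: [0.5033, -0.1913, 0.267]
orientation: [3.139, -0.062, 0.006]
force: [0.5, 0.1, -0.3]
opening: 0.0003
gripper_force: 0.0
```

Run:
```python
from plant import robot
from h import *
s=robot.read_state();print(s['t'],s['tool_pos'],s['orientation'],s['force'])
c=robot.read_camera('wrist');t=robot.read_camera('top')
s=robot.read_state();print(s['t'],s['tool_pos'],s['orientation'],s['force'])
a=cv2.resize(c['color'][...,::-1],(400,300));b=cv2.resize(t['color'][120:280,220:400,::-1],(400,300))
cv2.imwrite('pics/w2.png',np.hstack([a,b]))
```

```text
2.75 [ 0.50325156 -0.19128144  0.26699435] [ 3.13948607 -0.06166546  0.00572577] [ 0.45171545  0.05459736 -0.25846576]
2.85 [ 0.50173595 -0.1910046   0.26600934] [ 3.14024322e+00 -6.18323412e-02  2.79493009e-03] [-0.6542378   0.39521309 -1.29991498]
```

View pics/w2.png

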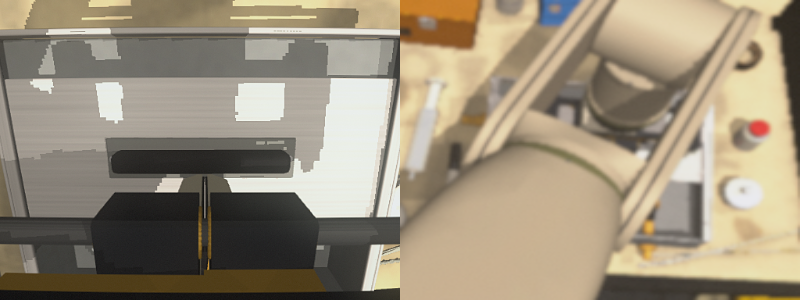

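Left: the wrist image shows the bar being pushed along in front of the fingers. Right: the top view is mostly hidden by the arm, with part of the bay now open near (690,180).

Call:
drive_tool:
  moves: [0, 10, 0, 3, 0, 0, 0, 0, 8, 0, 0, 0, 0, 0, 0, 6, 0, 0, 0, 0, 0, 0, 2, 0, 0, 0, 0, 0, 0, 0, 0, 0, 0, 0, 0, 0, 0, 0, 0, 0, 0, 0]

```text
t: 3.45
tool_pos: [0.525, -0.1919, 0.2616]
orientation: [-3.14, 0.062, 0.013]
force: [-22.9, 1.1, 17.3]
opening: 0.0005
gripper_force: 11.7
```

Call:
drive_tool:
  moves: [0, -10, 0, 0, 0, 0, 0, 0, -5, 0, -20, 0, 0, 0, 0, -20, 0, -35, 0, 0, 0, 0, -35, 0, -35, 0, 0, 0, 0, -35, 0, -35, 0, 0, 0, 0, -25, 0, -15, 0, 0, 0, 0, -10, 0, 0, 0, 0, 0, 0, 0, 0, 0, 0, 0, 0]

```text
t: 4.25
tool_pos: [0.3868, -0.1863, 0.4017]
orientation: [3.14, -0.064, 0.003]
force: [0.0, 0.5, 0.8]
opening: 0.0003
gripper_force: 0.0
```

Run:
```python
from plant import robot
from h import *;import pickle
c=robot.read_camera('wrist');pickle.dump(c,open('w3.pkl','wb'))
s=robot.read_state();print(s['t'],s['tool_pos'],s['orientation'],s['force'],s['q'])
cv2.imwrite('pics/w3.png',cv2.resize(c['color'][...,::-1],(800,600)))
```

```text
4.3 [ 0.38728499 -0.18623656  0.40092271] [-3.14070335e+00  6.33261996e-02 -5.51490257e-04] [ 0.80292638 -0.07104257 -0.81291728] [-5.67837194e-01 -3.46591988e-01  1.93796282e+00  3.97115703e-04
  1.55005270e+00  1.04327159e+00]
```

View pics/w3.png

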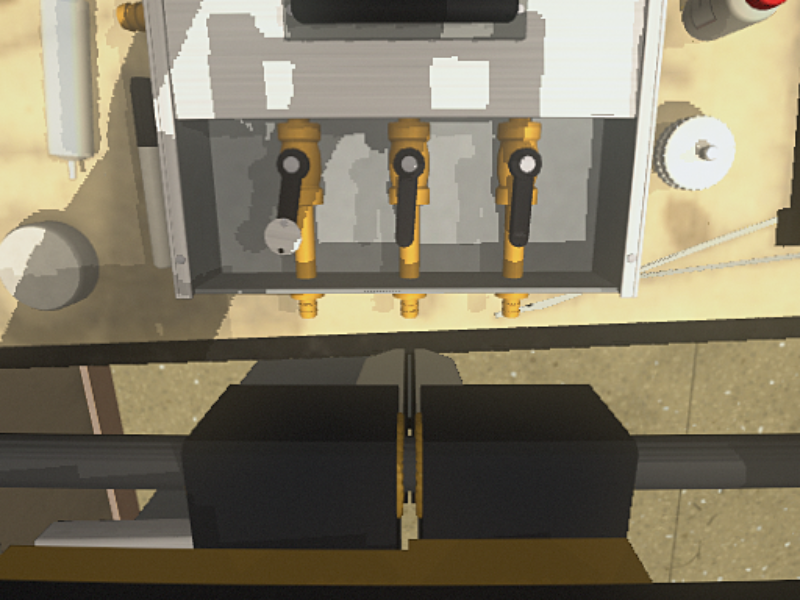

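The tag is at (283,236) on the left valve, whose hub is at (291,164). The plain handles end at (404,240) and (519,240), and the cover is off the bay with its front edge at row 118.

Run:
```python
from h import *;import pickle
c=pickle.load(open('w3.pkl','rb'))
f=lambda x,y,z:ray(c,[(x*.64-.2,y*.64-.2)],z)[0][:2]
O=np.array([.4935,-.1891]);a=-.039;R=np.array([[np.cos(a),np.sin(a)],[-np.sin(a),np.cos(a)]])
for n,x,y,z in[('tag',283,236,.055),('hubT',291,162,.057),('hub2',408,162,.057),('hub3',526,162,.057),('end2',404,240,.053),('end3',519,240,.053),('coverL',180,118,.068),('coverR',635,118,.068),('railL',183,297,.074),('railR',629,297,.074)]:
  p=f(x,y,z);print(n,p.round(4),(R@(p-O)*1000).round(1))
```

```text
tag [ 0.4163 -0.1076] [-80.4  78.5]
hubT [ 0.4612 -0.1174] [-35.1  70.4]
hub2 [ 0.4582 -0.1883] [-35.3  -0.6]
hub3 [ 0.4555 -0.26  ] [-35.2 -72.3]
end2 [ 0.4103 -0.1838] [-83.4   2. ]
end3 [ 0.4074 -0.2571] [-83.4 -71.3]
coverL [ 0.4886 -0.0577] [-10.  131.1]
coverR [ 0.4781 -0.3206] [ -10.3 -132. ]
railL [ 0.3838 -0.0467] [-115.2  138. ]
railR [ 0.3726 -0.3211] [-115.6 -136.6]
```

Call:
drive_tool:
  moves: [0, 17, -18, 20, 0, 0, 0, 0, 16, -18, 30, 0, 0, 0, 0, 0, 0, 35, 0, 0, 0, 0, 0, 0, 30, 0, 0, 0, 0, 0, 0, 20, 0, 0, 0, 0, 0, 0, 5, 0, 0, 0, 0, 0, 0, 0, 0, 0, 0, 0, 0, 0, 0, 0, 0, 0]

```text
t: 5.1
tool_pos: [0.4222, -0.1517, 0.2623]
orientation: [3.141, -0.062, 0.001]
force: [-1.0, -0.1, 1.1]
opening: 0.0003
gripper_force: 0.0
```

Call:
drive_tool:
  moves: [0, 0, 0, 12, 0, 0, 0, 0, 0, 0, 10, 0, 0, 0, 0, 0, 0, 6, 0, 0, 0, 0, 0, 0, 2, 0, 0, 0, 0, 0, 0, 0, 0, 0, 0, 0, 0, 0, 0, 0, 0, 0]

```text
t: 5.7
tool_pos: [0.4217, -0.1516, 0.2319]
orientation: [3.141, -0.063, 0.0]
force: [0.5, 0.6, -0.5]
opening: 0.0005
gripper_force: 0.0
```

Call:
drive_tool:
  moves: [0, 0, -10, 0, 0, 0, 0, 0, 0, -10, 0, 0, 0, 0, 0, 0, -10, 0, 0, 0, 0, 0, 0, -10, 0, 0, 0, 0, 0, 5, -7, 0, 0, 0, 0, 0, 5, -7, 0, 0, 0, 0, 0, 0, 0, 0, 0, 0, 0, 0, 0, 0, 0, 0, 0, 0]

```text
t: 6.5
tool_pos: [0.4343, -0.0976, 0.2324]
orientation: [3.141, -0.061, 0.003]
force: [1.4, -1.3, 4.2]
opening: 0.0003
gripper_force: 1.8
```

Call:
drive_tool:
  moves: [0, 4, -6, 0, 0, 0, 0, 0, 4, -6, 0, 0, 0, 0, 0, 2, 0, 0, 0, 0, 0, 0, 2, 0, 0, 0, 0, 0, 0, 2, 0, 0, 0, 0, 0, 0, 0, 0, 0, 0, 0, 0, 0, 0, 0, 0, 0, 0, 0]

```text
t: 7.2
tool_pos: [0.4446, -0.0861, 0.2289]
orientation: [-3.139, 0.062, 0.02]
force: [-18.0, -2.2, 6.6]
opening: 0.0006
gripper_force: 8.8
```

Call:
drive_tool:
  moves: [0, -6, 0, 0, 0, 0, 0, 0, -5, 0, -10, 0, 0, 0, 0, 0, 5, -30, 0, 0, 0, 0, -10, 15, -40, 0, 0, 0, 0, -15, 25, -40, 0, 0, 0, 0, -15, 35, -40, 0, 0, 0, 0, 0, 20, -9, 0, 0, 0, 0, 0, 0, 0, 0, 0, 0]

```text
t: 8.0
tool_pos: [0.3947, -0.1831, 0.4004]
orientation: [3.138, -0.066, 0.008]
force: [-0.3, -0.0, -0.0]
opening: 0.0009
gripper_force: 0.0
```

Run:
```python
from plant import robot
from h import *;import pickle
c=robot.read_camera('wrist');pickle.dump(c,open('w4.pkl','wb'))
s=robot.read_state();print(s['t'],s['tool_pos'],s['orientation'],s['force'],s['q'])
cv2.imwrite('pics/w4.png',cv2.resize(c['color'][...,::-1],(800,600)))
```

```text
8.05 [ 0.39467539 -0.18185487  0.39840858] [ 3.14007885 -0.06587003  0.00422777] [-0.26880575  0.88623976 -0.17775552] [-5.50158848e-01 -3.32406729e-01  1.93149593e+00  6.51435503e-04
  1.53976547e+00  1.06256639e+00]
```

View pics/w4.png

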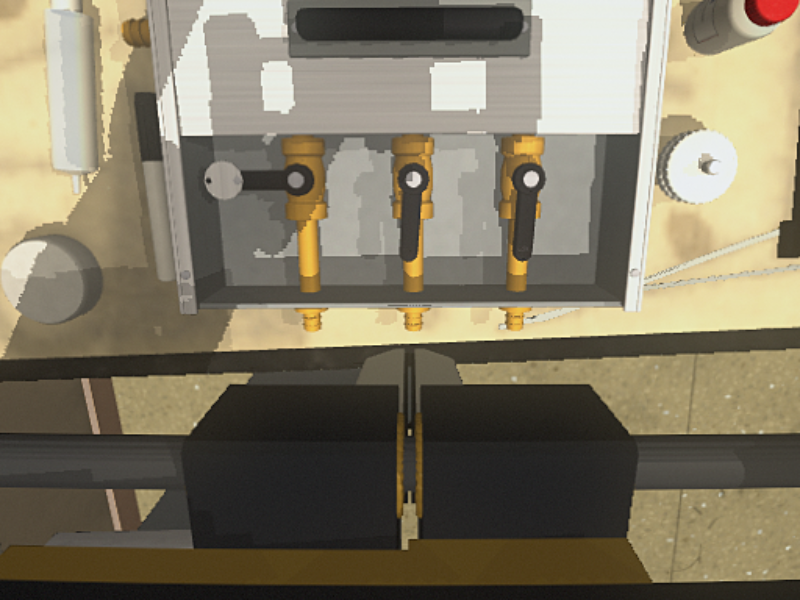

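The tagged lever now lies crosswise (tag (222,180), hub (297,180)), and the plain handles and the things round the box look undisturbed. Next I go behind the bar.

Call:
drive_tool:
  moves: [0, 45, 3, 0, 0, 0, 0, 0, 45, 0, 0, 0, 0, 0, 0, 45, 0, 0, 0, 0, 0, 0, 42, 0, 20, 0, 0, 0, 0, 0, 0, 40, 0, 0, 0, 0, 0, 0, 40, 0, 0, 0, 0, 0, 0, 20, 0, 0, 0, 0, 0, 0, 0, 0, 0, 0]

```text
t: 8.85
tool_pos: [0.5695, -0.1888, 0.2708]
orientation: [-3.136, 0.06, 0.015]
force: [-0.7, -0.5, 0.3]
opening: 0.0004
gripper_force: 0.0
```

Call:
drive_tool:
  moves: [0, 0, 0, 5, 0, 0, 0, 0, 0, 0, 4, 0, 0, 0, 0, 0, 0, 0, 0, 0, 0, 0, 0, 0, 0, 0, 0, 0]

```text
t: 9.25
tool_pos: [0.5719, -0.1914, 0.2693]
orientation: [3.14, -0.063, 0.003]
force: [0.4, -0.4, -0.6]
opening: 0.0003
gripper_force: 0.0
```

Call:
drive_tool:
  moves: [0, 0, 0, 5, 0, 0, 0, 0, -4, 0, 2, 0, 0, 0, 0, -10, 0, 0, 0, 0, 0, 0, -12, 0, 0, 0, 0, 0, 0, -12, 0, 0, 0, 0, 0, 0, -12, 0, 0, 0, 0, 0, 0, -12, 0, 0, 0, 0, 0, 0, 0, 0, 0, 0, 0, 0]

```text
t: 10.05
tool_pos: [0.5082, -0.1887, 0.2608]
orientation: [-3.141, 0.063, 0.001]
force: [1.0, -0.4, -0.5]
opening: 0.0006
gripper_force: 0.0
```

Call:
drive_tool:
  moves: [0, -12, 0, 0, 0, 0, 0, 0, -12, 0, 0, 0, 0, 0, 0, -12, 0, 0, 0, 0, 0, 0, -12, 0, 0, 0, 0, 0, 0, -6, 0, 0, 0, 0, 0, 0, -3, 0, 0, 0, 0, 0, 0, -1, 0, 0, 0, 0, 0, 0, 0, 0, 0, 0, 0, 0]

```text
t: 10.85
tool_pos: [0.4518, -0.1866, 0.2612]
orientation: [3.141, -0.062, 0.0]
force: [0.6, -0.2, 0.8]
opening: 0.0004
gripper_force: 0.7
```

Call:
drive_tool:
  moves: [0, -2, 0, 0, 0, 0, 0, 0, -1, 0, 0, 0, 0, 0, 0, -1, 0, 0, 0, 0, 0, 0, 0, 0, 0, 0, 0, 0, 0, 0, 0, 0, 0, 0, 0]

```text
t: 11.35
tool_pos: [0.4494, -0.1864, 0.2613]
orientation: [3.14, -0.062, 0.009]
force: [16.7, -1.9, -10.4]
opening: 0.0004
gripper_force: 8.2
```

At the home stop (16.7 N). I back off, lift and look.

Call:
drive_tool:
  moves: [0, 8, 0, 0, 0, 0, 0, 0, 4, 0, -10, 0, 0, 0, 0, 0, 0, -40, 0, 0, 0, 0, -20, 0, -45, 0, 0, 0, 0, -40, 0, -40, 0, 0, 0, 0, -35, 0, 0, 0, 0, 0, 0, 0, 0, 0, 0, 0, 0]

```text
t: 12.05
tool_pos: [0.3671, -0.183, 0.3932]
orientation: [3.139, -0.064, 0.001]
force: [0.5, -0.1, 0.2]
opening: 0.0004
gripper_force: 0.0
```

Run:
```python
from plant import robot
from h import *
c=robot.read_camera('wrist');g=c['color'].max(2)
s=robot.read_state();print(s['t'],s['tool_pos'],s['force'])
O=np.array([.4935,-.1891,.086]);q=proj(c,[O+[-.05,0.05,0],O+[-.05,-.05,0]]);print(q)
cv2.imwrite('pics/w5.png',cv2.resize(c['color'][...,::-1],(800,600)))
```

```text
12.1 [ 0.36823293 -0.18314434  0.39257285] [ 0.72548764  0.01038864 -0.52650973]
[[205.27038663  99.11681371]
 [324.96023118  94.14265229]]
```

View pics/w5.png

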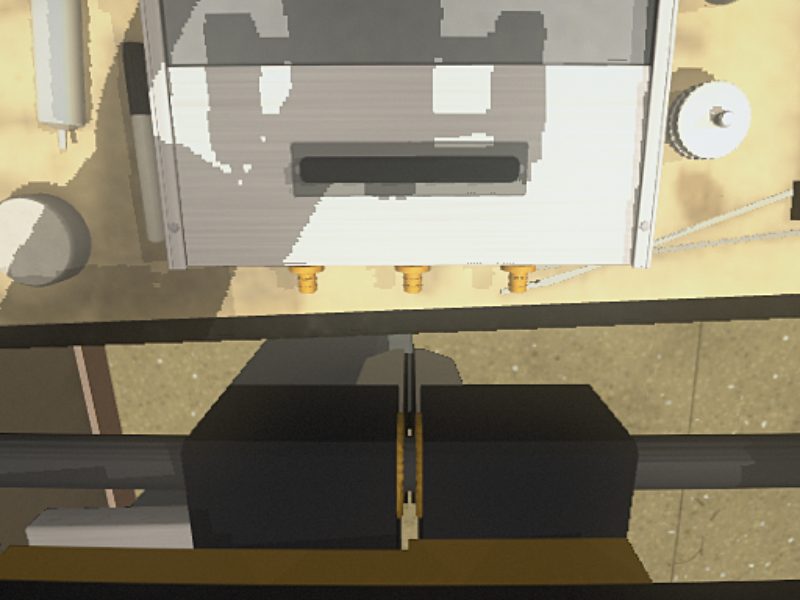

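The cover's front edge (row 265) is flush with the box front, so it is fully home. The bar is at (410,168) and nothing is touched.

```bash
python3 -c "
from plant import robot
print(robot.close_job())"
```

```text
the job is handed in; nothing more can be done
None
```

The tagged valve (the leftmost of the three) is turned to its stop, the cover is pushed home, and the job is handed in at about 12 s of the 51 s allowed; in the camera views the plain handles and the things round the box looked unmoved, but no verdict came back.

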